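# Find the stamped tote and send it to dispatch

### The job

One of the two blue totes beside the low tipping board has a round stamp under its base. Without picking either one up, push the left tote over towards the robot so that it lies on the board with its base facing away, leave it so for a second to look at the base, and push it back up onto its base; then do the same with the right one (left and right as seen from the robot). Then push the stamped tote, standing, away from the robot until all of it is just past the dispatch line, on the mat, and leave the other standing where it was and everything else undisturbed.

Things in the scene. Friction and masses are not known exactly. Their poses are not given: they have to be found in the camera images.
- crate_a: blue tote, one of two alike from above: 70 mm deep (x), 130 wide (y), 80 high, 4 mm walls, inner floor at 8 mm, open, empty, 0.3 kg. Origin: centre of the underside; z out of the open top. Its near side (own -x) stands 2 to 12 mm from the board. Pushed high on its far side (2 N, fingertips following its arc) it catches on the board and tips; beyond about 0.9 rad it drops flat onto it. The rim of its then upper wall pushed away and up in an arc (2 N), it falls back on its base
- crate_b: blue tote, one of two alike from above: 70 mm deep (x), 130 wide (y), 80 high, 4 mm walls, inner floor at 8 mm, open, empty, 0.3 kg. Origin: centre of the underside; z out of the open top. Its near side (own -x) stands 2 to 12 mm from the board. Pushed high on its far side (2 N, fingertips following its arc) it catches on the board and tips; beyond about 0.9 rad it drops flat onto it. The rim of its then upper wall pushed away and up in an arc (2 N), it falls back on its base
- stamp (a point): centre of the round stamp (60 mm across, a pale ring with a cross in it) on the underside of one of the totes, at the middle of its base, 3 mm above its origin; only that tote has one, the other's underside is plain blue. It is seen only when the tote is tipped, from the far side of the counter
- board: fixed flat grey tipping board with a rubber top on the counter, between the robot and the totes: 420 mm long (y), 120 mm deep, 3 mm thick. Origin on the counter at the middle of its far edge, which the totes catch on; y along that edge to the left, x away to the totes. The left tote is at +y, the right at -y
- line: the dispatch line: a flat dark metal strip on the counter, 12 mm wide, 500 mm long, beyond the totes, with a flat grey mat 140 mm deep behind it; both are flush to slide over. Origin at the middle of the strip; its x points away over the mat, its y along the strip to the left
- pill_bottle: amber pill jar, 44 mm across, 85 mm high, between the totes; origin under its centre. To be left alone
- carton: white medicine carton with a green band, 90 x 45 x 60 mm, left of the totes; origin under its centre. To be left alone
- syrup_bottle: amber bottle, 54 mm across, 130 mm high, right of the totes; origin under its centre. To be left alone
- label_roll: roll of white labels, 70 mm across, 50 mm high, far left; origin under its centre. To be left alone
- spatula: tablet spatula 170 mm long lying on the counter near left; origin under its middle. To be left alone
- measure_cup: white measuring cup, 52 mm across, 60 mm high, far right; origin under its centre. To be left alone
- scanner: hand scanner lying on the counter near right, about 170 x 50 x 30 mm; origin under its middle. To be left alone
Things that resemble listed ones, but are neither listed nor needed, are in the scene too. Leave any turquoise look-alike of the crate_b alone.

How it is judged (in metres and radians):
On the way, in this order (a step that is already met when the one before it is completed fails the run):
1. the left tote lies tipped over on the board (over 1.3 rad, its base within 50 mm of the board's edge) for half a second, the right one standing (((angle between crate_a's own z axis and vertical above 1.3 rad and y of crate_a in the frame of board above 0 m and x of crate_a in the frame of board below 0.05 m and angle between crate_b's own z axis and vertical below 0.15 rad) or (angle between crate_b's own z axis and vertical above 1.3 rad and y of crate_b in the frame of board above 0 m and x of crate_b in the frame of board below 0.05 m and angle between crate_a's own z axis and vertical below 0.15 rad))), for 0.5 s.
2. then the right tote lies so for half a second, the left one standing again (((angle between crate_a's own z axis and vertical above 1.3 rad and y of crate_a in the frame of board below 0 m and x of crate_a in the frame of board below 0.05 m and angle between crate_b's own z axis and vertical below 0.15 rad) or (angle between crate_b's own z axis and vertical above 1.3 rad and y of crate_b in the frame of board below 0 m and x of crate_b in the frame of board below 0.05 m and angle between crate_a's own z axis and vertical below 0.15 rad))), for 0.5 s.
3. then the stamped tote, standing flat, is past the dispatch line (x of crate_a in the frame of line above 0.038 m and angle between crate_a's own z axis and vertical below 0.1 rad), for 0.2 s.
At the end, for the whole second after the job is handed in: The stamped tote stands flat and at rest, its centre 38 to 120 mm beyond the middle of the dispatch line; the other stands flat and at rest within 60 mm of its start, its centre 20 to 85 mm beyond the board's edge; no bystander moved over 30 mm (x of crate_a in the frame of line between 0.038 and 0.12 m and y of crate_a in the frame of line between -0.25 and 0.25 m and angle between each of crate_a, crate_b's own z axis and vertical below 0.06 rad and x of crate_b in the frame of board between 0.02 and 0.085 m and linear speed of each of crate_a, crate_b below 0.01 m/s and distance of crate_b from where it was at the start of the episode below 0.06 m); the robot touches nothing.
It fails at once if a tote is picked up off the counter (((angle between crate_a's own z axis and vertical below 0.15 rad and height (world z) of crate_a above 0.02 m) or height (world z) of crate_a above 0.075 m) or ((angle between crate_b's own z axis and vertical below 0.15 rad and height (world z) of crate_b above 0.02 m) or height (world z) of crate_b above 0.075 m)).
It fails at once if the unstamped tote is pushed to the dispatch line (x of crate_b in the frame of line above -0.01 m).
It fails at once if a bystander is moved by more than 30 mm or knocked over (distance of any of pill_bottle, carton, syrup_bottle, label_roll, spatula, measure_cup, scanner from where it was at the start of the episode above 0.03 m or angle between any of pill_bottle, syrup_bottle, measure_cup's own z axis and vertical above 0.5 rad).
It also fails if it takes over 69 s, if anything falls off the work surface, if the arm or the gripper's body presses on something with over 40 N, if the wrist force passes 120 N, or if a joint passes its speed limit or range.

### The arm

A 6-joint arm with a two-finger parallel gripper is mounted at the origin on the work surface. World frame = base frame: x ahead of the robot, y to its left, z up, the work surface at z = 0. Lengths are in mm, angles in rad, forces in N, time in s.
With the tool pointing down it reaches from about 350 to 875 mm from the base axis. Payload 15.5 kg.
Tool frame: the origin (TCP) lies midway between the tips of the shut fingers; the grasp point (between the pads) lies behind it (ctrl.grasp_offset is the z of the grasp point in the tool frame, in mm); z points along the fingers, y is the direction in which the jaws open and shut (so a half turn about z gives the same grasp; the last joint's range is limited). The gripper opens to 85 mm and grips with 20 to 120 N. Pads are 22 mm wide; open, the fingers measure 114 mm over their backs; the gripper's body (76 mm by 85 mm) begins 54 mm behind the grasp point. The pads swing forward as they close: fully open they stand 13 mm farther back than shut.
Start: joints at [1.022, 0.494, 1.345, -0, 1.302, -0.096], TCP at [273.986, 561.746, 231.277] pointing down, gripper open.
Joint ranges: [-2.91, 2.91], [-0.82, 2.16], [0.22, 2.67], [-1.22, 4.37], [0.12, 2.79], [-3.08, 3.08]. Speed limits (rad/s): [1.89, 1.89, 2.57, 3.01, 3.01, 3.01].

### API

Orientations are given as a rotation vector (axis times angle).
In Python, from workcell import ctrl, read_camera, order gives the robot as it stands.
- The arm moves only by the shell command python3 -m creep 'ROWS' [FORCE]. ROWS is JSON, a list of rows, each an object with "offset": the shift along the tool's x, y, z in m, a list of three; "yaw": the turn about the tool's z in rad; "hand": the opening in per cent of the stroke, from 0 (shut) to 100 (fully open). In form: [{"offset": [tx, ty, tz], "yaw": yaw, "hand": hand}, ...]. A call has 1 to 20 rows; each row is the pose to reach, as a shift and turn from the pose commanded when the call began, along the tool's axes at that moment; what a row does not reach only later rows make up. A row lasts 1/10 s, in which the tool goes at most 50 mm and 8.59 degrees, less where a joint would pass 70% of its speed; a pose out of reach is approached as far as the arm can. A call with a gripper value outside its range is refused whole. The fingers move at their own pace and stop on an object; FORCE is the grip in N (left out, the last holds). Time passes only in rows, so rows that repeat a pose let the fingers close. It gives the time, the measured TCP pose, the force and the opening at its end, in the units of the state.
- ctrl.observe(): the state, without advancing time (a new reading comes with each control period).
- read_camera(name): name is "scene" or "top" or "wrist"; returns a dict with "color" (480x640x3 uint8, red, green, blue), "depth" (480x640 float32, mm along the optical axis (not along the pixel's ray), 0 where there is no reading), "vertical_fov" (degrees; the focal length in pixels is half the picture's height over the tangent of half this angle, whatever the lens; pixels are square), "cx", "cy" (the principal point, pixels), "k1" (the pictures are not rectified: a ray, as slopes to the right and down, at radius r is drawn at 1 + k1 r^2 times it, then the intrinsics apply), "position" and "attitude" of the camera in the world. Camera axes: x right, y up, looking along -z (the intrinsics and any distortion apply to the point x, -y, -z); pixel columns grow to the right and rows downward; lengths in mm; the calibration is good to about 2 mm. A picture is of the moment at which its call begins.
- order.sign_off(): hands the job in, once; it reports no verdict.
The state is a dict: "clock": time; "joint_pos": joint angles; "joint_velocities": joint speeds; "effort": joint torques, N m; "position": TCP position; "eef_rot": TCP orientation; "contact_force": force on the tool from outside, world axes, zero at the start; "wrist_torque": the same for the moment, N m; "width": finger opening in mm.
Only numpy, scipy, OpenCV 4.12 (cv2) and the standard library are available. Lean on these libraries where they do the work, as an engineer would, in place of code of your own. Each camera call takes 0.05 s, during which the arm holds its last target.

## Working session

There is one attempt and no reset: what is moved stays moved. The work goes in short steps, Python scripts to look and compute and a shell command to move; the robot and the scene stay as the last step left them, time stands still between calls to the robot, and variables do not carry over. Pictures are saved under pics/ and viewed, and the job is handed in when it is done.

```bash
ls; mkdir -p pics; cat > h.py <<'E'
import numpy as np, cv2
from scipy.spatial.transform import Rotation as R
from workcell import ctrl, read_camera, order
def snap(name,fn=None):
    d=read_camera(name)
    if fn: cv2.imwrite('pics/'+fn,d['color'][:,:,::-1])
    return d
def att(d):
    a=np.array(d['attitude'],float)
    return a if a.shape==(3,3) else R.from_rotvec(a).as_matrix()
def pts(d):
    h,w=d['depth'].shape
    f=h/2/np.tan(np.radians(d['vertical_fov'])/2)
    K=np.array([[f,0,d['cx']],[0,f,d['cy']],[0,0,1]])
    u,v=np.meshgrid(np.arange(w),np.arange(h))
    p=np.stack([u,v],-1).reshape(-1,1,2).astype(float)
    n=cv2.undistortPoints(p,K,np.array([d['k1'],0,0,0.])).reshape(h,w,2)
    Z=d['depth'].astype(float)
    P=np.stack([n[...,0]*Z,-n[...,1]*Z,-Z],-1)
    W=P@att(d).T+np.array(d['position'])
    W[Z==0]=np.nan
    return W
E
python3 - <<'E'
from h import *
print(ctrl.observe(), ctrl.grasp_offset)
for n in ['scene','top','wrist']:
    d=snap(n,n+'0.png'); print(n,d['vertical_fov'],d['cx'],d['cy'],d['k1'],d['position'],d['attitude'])
    np.save(n+'0.npy',pts(d)); np.save(n+'0c.npy',d['color'])
E
```

```text
pics
{'clock': 0.0, 'joint_pos': array([ 1.02152428e+00,  4.94136809e-01,  1.34611007e+00, -1.00766513e-05,
        1.30248878e+00, -9.54907055e-02]), 'joint_velocities': array([-2.05612450e-03,  4.42365647e-04,  1.53094462e-03,  5.85151962e-04,
       -2.72321330e-03,  8.73144221e-06]), 'effort': array([ 2.45729134e-03, -8.82137275e+01, -3.83886766e+01,  2.76162410e-05,
        9.30244918e-03,  1.09980411e-05]), 'position': array([273.79416394, 561.45548476, 230.73621921]), 'eef_rot': array([-7.06614463e-01, -3.06073196e+00,  1.70757639e-03]), 'contact_force': array([ 0.04614612, -0.51709991,  0.18338256]), 'wrist_torque': array([0.00418499, 0.00683208, 0.03178917]), 'width': 85.11506487119793} -18.700000000000003
scene 57.66632849345198 319.3562761364528 243.35441700956608 -0.02738254628320258 [ 850.11084559 -510.25327812  863.63359816] [0.60503833 0.19408709 0.5890812 ]
top 55.06198388705782 328.28613044042305 242.25966538043994 -0.08138542133045107 [ 362.51568782   -9.77918254 1029.82454412] [ 0.10633521 -0.1281039  -1.57158788]
wrist 61.152886924458244 318.7542000330915 239.15501146119772 -0.01185855463511343 [198.90930751 599.20349417 371.80533318] [-0.29736998 -0.18538901  1.10527751]
```

View pics/scene0.png

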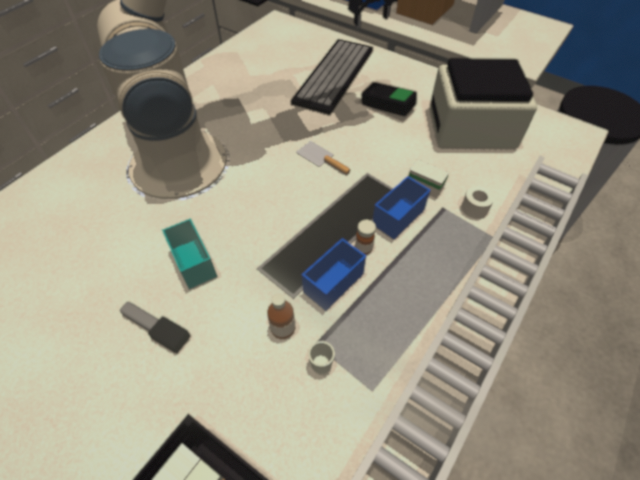

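View pics/top0.png

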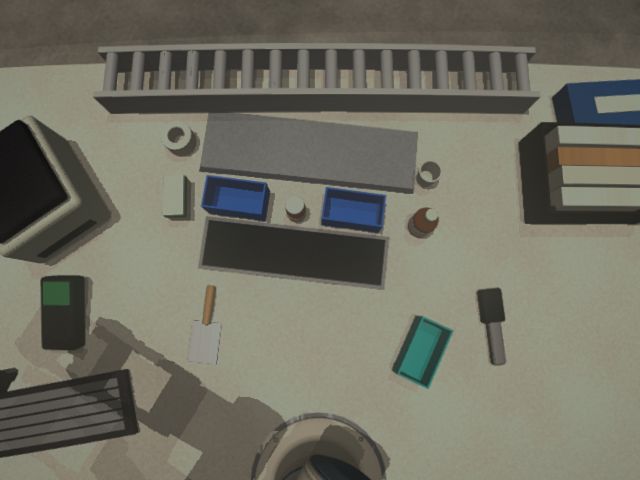

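View pics/wrist0.png

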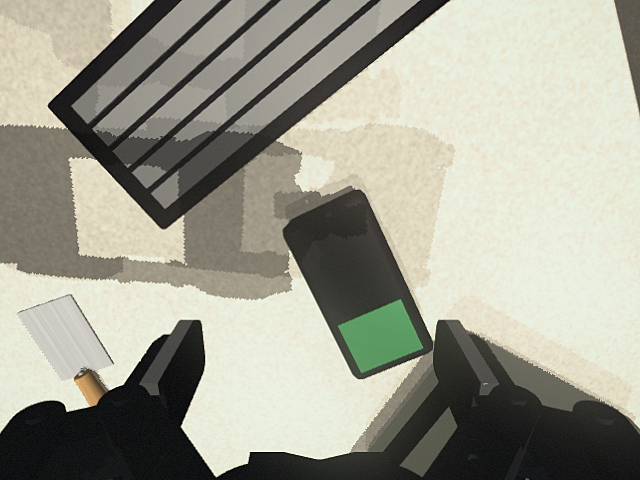

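The top view shows the left tote at about (235,198), the right tote at (353,208), the jar at (295,208), the board at (295,253), and the mat and line at (310,150). Next I'll measure them from both fixed cameras.

```bash
cat > meas.py <<'E'
from h import *
def totes(W,c,verbose=True):
    hsv=cv2.cvtColor(c,cv2.COLOR_RGB2HSV)
    m=(cv2.inRange(hsv,(108,120,40),(125,255,255))>0)&np.isfinite(W[...,0])
    m&=(W[...,0]>300)&(W[...,0]<800)&(abs(W[...,1])<300)
    n,l,s,_=cv2.connectedComponentsWithStats(m.astype(np.uint8))
    for i in range(1,n):
        if s[i,4]<150: continue
        P=W[l==i]; zt=np.percentile(P[:,2],97)
        Q=P[P[:,2]>zt-8]
        r=cv2.minAreaRect(Q[:,:2].astype(np.float32))
        print('blob',s[i,:5],'z',np.round(np.percentile(P[:,2],[2,50,97]),1),'rim n',len(Q),'ctr',np.round(r[0],1),'size',np.round(r[1],1),'ang',round(r[2],2),'corners',np.round(cv2.boxPoints(r)).tolist())
E
python3 - <<'E'
from meas import *
for n in ['top','scene']:
    W=np.load(n+'0.npy'); c=np.load(n+'0c.npy'); print(n); totes(W,c)
W=np.load('top0.npy')
def p(l,u,v): print(l,np.round(np.nanmedian(W[v-1:v+2,u-1:u+2].reshape(-1,3),0),1))
for l,u,v in [('board FL',206,220),('board FR',387,238),('board NL',202,267),('board NR',383,287),('mat NL',203,170),('mat NR',412,190),('mat FL',211,115),('mat FR',416,133),('jar',295,203),('carton',175,180),('syrup',432,213),('cup',429,170),('roll',178,133),('roll2',178,125)]: p(l,u,v)
E
python3 - <<'E'
import cv2
a=cv2.imread('pics/top0.png')[100:300,150:450]
cv2.imwrite('pics/topz.png',cv2.resize(a,None,fx=2.6,fy=2.6,interpolation=2))
E
```

```text
top
blob [ 202  176   64   39 1203] z [ 4.3  9.  82. ] rim n 311 ctr [609.2 177.4] size [129.1  70.6] ang 82.15 corners [[565.0, 118.0], [635.0, 109.0], [653.0, 237.0], [583.0, 246.0]]
blob [ 322  187   63   40 1348] z [ 4.7  8.7 81.6] rim n 281 ctr [581.2 -76.9] size [127.4  69.8] ang 81.75 corners [[538.0, -135.0], [607.0, -145.0], [625.0, -19.0], [556.0, -9.0]]
scene
blob [375 177  55  45 776] z [ 5.  69.9 82. ] rim n 334 ctr [609.8 178.6] size [133.4  70.8] ang 81.75 corners [[565.0, 118.0], [635.0, 107.0], [654.0, 240.0], [584.0, 250.0]]
blob [ 302  238   63   57 1370] z [ 4.4 28.4 81.4] rim n 456 ctr [582.1 -75.6] size [131.6  71.4] ang 82.12 corners [[538.0, -136.0], [608.0, -146.0], [626.0, -15.0], [556.0, -6.0]]
board FL [568.8 253.7   3.4]
board FR [ 526.3 -157.5    2.5]
board NL [461.8 259.1   1.9]
board NR [ 415.5 -146.     2.8]
mat NL [687.9 266.    1.7]
mat NR [ 638.8 -219.     1.3]
mat FL [ 8.248e+02  2.530e+02 -4.000e-01]
mat FR [ 779.  -233.9    0. ]
jar [588.2  46.4  83.3]
carton [647.1 311.5  60. ]
syrup [ 556.6 -231.1  130.8]
cup [ 683.1 -257.4   13.9]
roll [774.7 326.1  12.4]
roll2 [778.3 315.3  49.5]
```

View pics/topz.png

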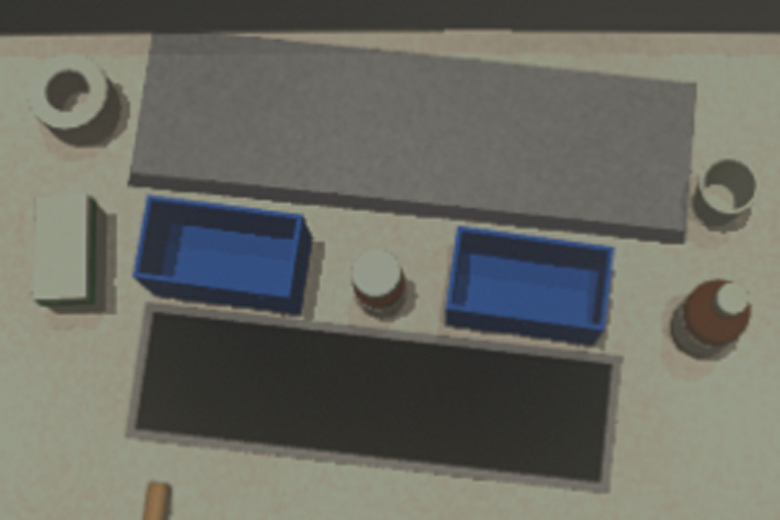

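```bash
python3 - <<'E'
from meas import *
st=ctrl.observe(); M=R.from_rotvec(st['eef_rot']).as_matrix(); print('tool axes cols\n',M.round(3))
for n in ['top','scene']:
    W=np.load(n+'0.npy'); c=np.load(n+'0c.npy')
    g=cv2.cvtColor(c,cv2.COLOR_RGB2GRAY).astype(float)
    # ground plane map: sample intensity at z=0 plane via projecting
    d=snap(n); f=240/np.tan(np.radians(d['vertical_fov'])/2)
    K=np.array([[f,0,d['cx']],[0,f,d['cy']],[0,0,1]])
    A=att(d); F=np.diag([1,-1,-1.])
    Rc=F@A.T; t=-Rc@np.array(d['position'])
    def proj(X): return cv2.projectPoints(np.asarray(X,float),cv2.Rodrigues(Rc)[0],t,K,np.array([d['k1'],0,0,0.]))[0].reshape(-1,2)
    xs=np.arange(380,880,1.); ys=np.arange(320,-321,-1.)
    X,Y=np.meshgrid(xs[::-1],ys,indexing='ij')
    uv=proj(np.stack([X,Y,0*X],-1).reshape(-1,3)).reshape(X.shape+(2,)).astype(np.float32)
    o=cv2.remap(c,uv[...,0],uv[...,1],1)
    cv2.imwrite(f'pics/rect_{n}.png',o[:,:,::-1])
    # edge positions by column y
    go=cv2.GaussianBlur(cv2.cvtColor(o,cv2.COLOR_RGB2GRAY),(0,0),2).astype(float)
    gx=np.gradient(go,axis=0) # along decreasing x
    np.save(f'rect_{n}.npy',go)
E
```

```text
tool axes cols
 [[-0.899  0.438 -0.   ]
 [ 0.438  0.899 -0.001]
 [ 0.    -0.001 -1.   ]]
```

View pics/rect_top.png

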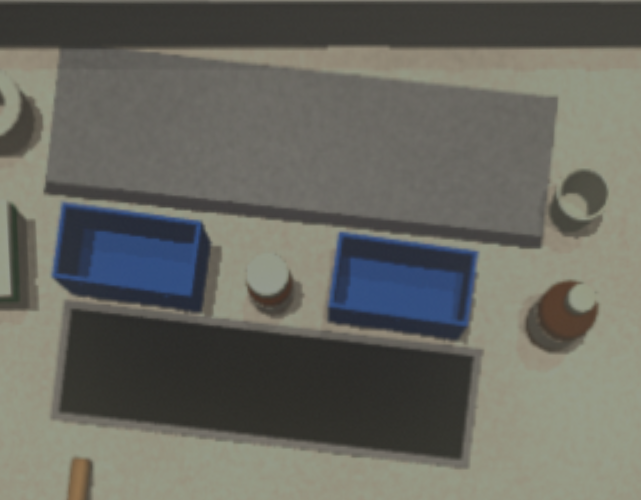

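View pics/rect_scene.png

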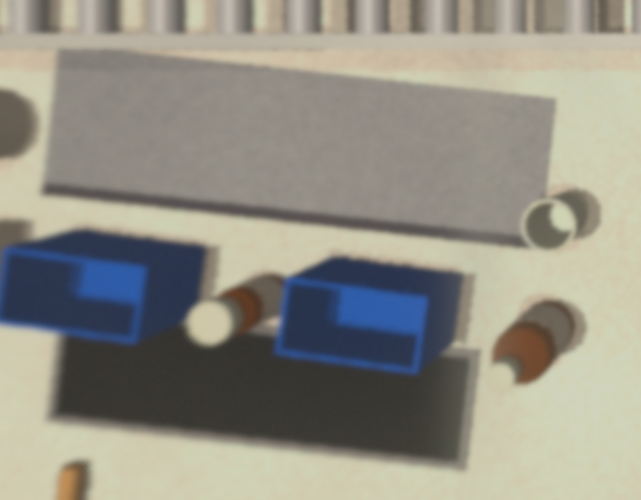

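```bash
python3 - <<'E'
from meas import *
W=np.load('top0.npy').reshape(-1,3)
m=(W[:,2]>150)&(W[:,0]>250)&(W[:,0]<800)&(W[:,1]>0); print(m.sum(), np.round(W[m].min(0)),np.round(W[m].max(0)) if m.any() else '')
# plan TCP positions for left tip
E
```

```text
5805 [250. 481. 150.] [757. 645. 321.]
```

```bash
python3 -m creep '[{"offset":[-0.04,-0.013,0],"yaw":-0.03,"hand":100},{"offset":[-0.08,-0.027,0],"yaw":-0.06,"hand":100},{"offset":[-0.12,-0.04,0],"yaw":-0.09,"hand":100},{"offset":[-0.16,-0.053,0],"yaw":-0.12,"hand":100},{"offset":[-0.20,-0.067,0],"yaw":-0.15,"hand":100},{"offset":[-0.24,-0.08,0],"yaw":-0.18,"hand":100},{"offset":[-0.28,-0.093,0],"yaw":-0.21,"hand":100},{"offset":[-0.32,-0.107,0],"yaw":-0.24,"hand":100},{"offset":[-0.36,-0.12,0],"yaw":-0.26,"hand":100},{"offset":[-0.40,-0.133,0],"yaw":-0.28,"hand":100},{"offset":[-0.44,-0.147,0.01],"yaw":-0.30,"hand":100},{"offset":[-0.48,-0.161,0.02],"yaw":-0.32,"hand":100},{"offset":[-0.51,-0.171,0.03],"yaw":-0.34,"hand":100},{"offset":[-0.528,-0.177,0.04],"yaw":-0.34,"hand":100},{"offset":[-0.528,-0.177,0.05],"yaw":-0.34,"hand":100},{"offset":[-0.528,-0.177,0.06],"yaw":-0.34,"hand":100},{"offset":[-0.528,-0.177,0.06],"yaw":-0.34,"hand":100}]'; python3 - <<'E'
from meas import *
st=ctrl.observe(); print(st['clock'],st['position'],R.from_rotvec(st['eef_rot']).as_matrix().round(3),st['contact_force'],st['width'])
snap('top','top1.png'); snap('wrist','wrist1.png')
E
```

```text
clock: 1.95
position: [669.3, 172.2, 169.6]
eef_rot: [-0.177, -3.134, 0.001]
contact_force: [0.3, 0.6, -0.3]
width: 85.1
1.95 [669.3132255  172.1923523  169.64584918] [[-0.994  0.113 -0.003]
 [ 0.113  0.994 -0.   ]
 [ 0.003 -0.001 -1.   ]] [ 0.32047325  0.55992912 -0.26495499] 85.12359004583338
```

View wrist.

View pics/wrist1.png

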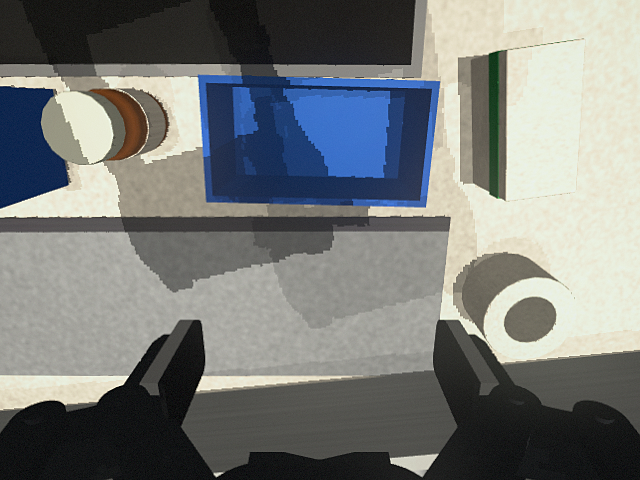

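```bash
python3 - <<'E'
import numpy as np
P=np.array([568.5,0]) # pivot distance; relative
for h in (62,):
  for th in np.arange(0,1.16,0.07):
    c,s=np.cos(th),np.sin(th)
    print(round(th,2), 'dx from face', round(70-(70*c-h*s),1),'dz',round(70*s+h*c-h,1))
E
```

```text
0.0 dx from face 0.0 dz 0.0
0.07 dx from face 4.5 dz 4.7
0.14 dx from face 9.3 dz 9.2
0.21 dx from face 14.5 dz 13.2
0.28 dx from face 19.9 dz 16.9
0.35 dx from face 25.5 dz 20.2
0.42 dx from face 31.4 dz 23.2
0.49 dx from face 37.4 dz 25.6
0.56 dx from face 43.6 dz 27.7
0.63 dx from face 50.0 dz 29.3
0.7 dx from face 56.4 dz 30.5
0.77 dx from face 62.9 dz 31.2
0.84 dx from face 69.4 dz 31.5
0.91 dx from face 76.0 dz 31.3
0.98 dx from face 82.5 dz 30.7
1.05 dx from face 89.0 dz 29.6
1.12 dx from face 95.3 dz 28.0
```

The wrist view shows the left tote at (200–440, 75–205), with the fingers poised beyond it and nothing below them. I'll lower, then approach gently.

```bash
python3 -m creep '[{"offset":[0,0,0.04],"yaw":0,"hand":100},{"offset":[0,0,0.08],"yaw":0,"hand":100},{"offset":[0,0,0.115],"yaw":0,"hand":100},{"offset":[0,0,0.12],"yaw":0,"hand":100},{"offset":[0.005,0,0.12],"yaw":0,"hand":100},{"offset":[0.009,0,0.12],"yaw":0,"hand":100},{"offset":[0.012,0,0.12],"yaw":0,"hand":100},{"offset":[0.015,0,0.12],"yaw":0,"hand":100},{"offset":[0.018,0,0.12],"yaw":0,"hand":100},{"offset":[0.020,0,0.12],"yaw":0,"hand":100},{"offset":[0.020,0,0.12],"yaw":0,"hand":100}]'; python3 - <<'E'
from meas import *
for n in ['top','scene']:
    d=snap(n,n+'2.png'); print(n); totes(pts(d),d['color'])
E
```

```text
clock: 3.15
position: [651.7, 173.6, 51.9]
eef_rot: [0.179, 3.135, 0.001]
contact_force: [4.2, 0.5, 3.5]
width: 85.6
top
blob [ 322  187   63   40 1378] z [ 4.7  8.9 81.8] rim n 293 ctr [581.4 -76.9] size [127.5  69.9] ang 81.99 corners [[538.0, -135.0], [607.0, -145.0], [625.0, -19.0], [556.0, -9.0]]
scene
blob [ 373  178   38   59 1042] z [ 6.3 47.9 81. ] rim n 183 ctr [604.2 174.6] size [137.4  69.6] ang 85.17 corners [[564.0, 109.0], [633.0, 103.0], [645.0, 240.0], [575.0, 246.0]]
blob [ 302  238   63   57 1948] z [ 4.3 45.2 81.4] rim n 468 ctr [582.  -75.8] size [132.7  72.7] ang 82.48 corners [[537.0, -137.0], [609.0, -146.0], [627.0, -15.0], [555.0, -5.0]]
```

View pics/scene2.png

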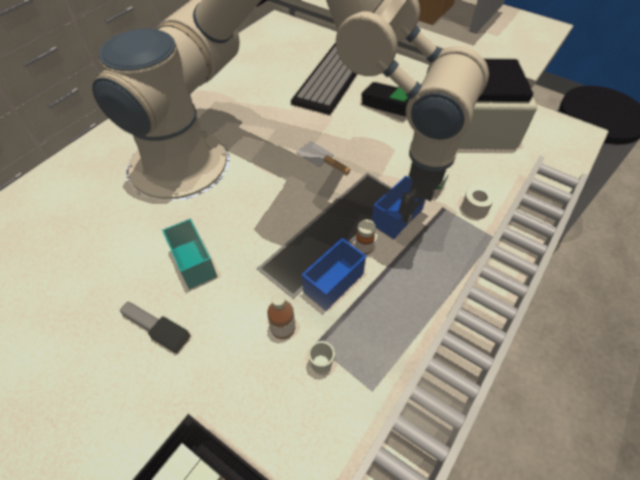

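```bash
python3 -m creep '[{"offset":[0.004,0,-0.002],"yaw":0,"hand":100},{"offset":[0.008,0,-0.005],"yaw":0,"hand":100},{"offset":[0.012,0,-0.009],"yaw":0,"hand":100},{"offset":[0.017,0,-0.013],"yaw":0,"hand":100},{"offset":[0.022,0,-0.017],"yaw":0,"hand":100},{"offset":[0.028,0,-0.020],"yaw":0,"hand":100},{"offset":[0.034,0,-0.023],"yaw":0,"hand":100},{"offset":[0.040,0,-0.026],"yaw":0,"hand":100},{"offset":[0.046,0,-0.028],"yaw":0,"hand":100}]'; python3 - <<'E'
from meas import *
for n in ['scene']:
    d=snap(n,n+'3.png'); print(n); totes(pts(d),d['color'])
cv2.imwrite('pics/s3z.png',cv2.resize(d['color'][130:330,260:500,::-1],None,fx=3,fy=3))
E
```

```text
clock: 4.15
position: [604.2, 178.7, 79.2]
eef_rot: [-0.178, -3.135, 0.001]
contact_force: [1.9, 0.2, 0.1]
width: 85.3
scene
blob [ 360  178   60   48 1351] z [33.3 63.6 95.5] rim n 110 ctr [593.9 163.6] size [115.1  36.5] ang 64.11 corners [[552.0, 120.0], [585.0, 104.0], [635.0, 207.0], [603.0, 223.0]]
blob [ 302  238   63   57 1879] z [ 4.3 44.3 81.3] rim n 467 ctr [582.1 -76.2] size [131.2  71.9] ang 81.74 corners [[537.0, -136.0], [608.0, -146.0], [627.0, -16.0], [556.0, -6.0]]
```

View pics/s3z.png

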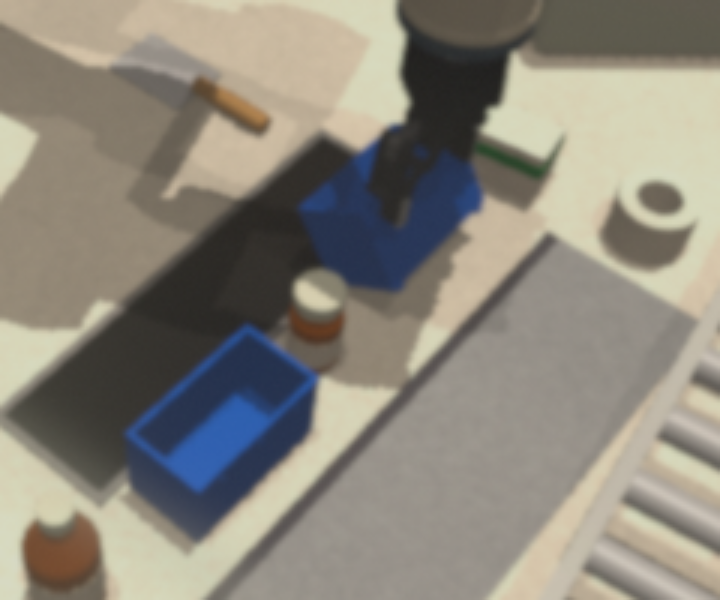

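It's tipping cleanly, at about 0.55 rad, with the fingers on its far wall. I'll continue along the arc.

```bash
python3 -m creep '[{"offset":[0.006,0,-0.0015],"yaw":0,"hand":100},{"offset":[0.012,0,-0.003],"yaw":0,"hand":100},{"offset":[0.018,0,-0.004],"yaw":0,"hand":100},{"offset":[0.024,0,-0.004],"yaw":0,"hand":100},{"offset":[0.030,0,-0.004],"yaw":0,"hand":100},{"offset":[0.036,0,-0.003],"yaw":0,"hand":100},{"offset":[0.042,0,-0.002],"yaw":0,"hand":100},{"offset":[0.048,0,-0.001],"yaw":0,"hand":100},{"offset":[0.052,0,-0.001],"yaw":0,"hand":100},{"offset":[0.052,0,-0.02],"yaw":0,"hand":100},{"offset":[0.052,0,-0.05],"yaw":0,"hand":100},{"offset":[0.052,0,-0.08],"yaw":0,"hand":100},{"offset":[0.052,0,-0.10],"yaw":0,"hand":100},{"offset":[0.052,0,-0.10],"yaw":0,"hand":100},{"offset":[0.052,0,-0.10],"yaw":0,"hand":100}]'; python3 - <<'E'
from meas import *
for n in ['scene','top']:
    d=snap(n,n+'4.png'); print(n); totes(pts(d),d['color'])
    if n=='scene': cv2.imwrite('pics/s4z.png',cv2.resize(d['color'][130:330,260:500,::-1],None,fx=3,fy=3))
E
```

```text
clock: 5.7
position: [553.6, 184.6, 179.3]
eef_rot: [0.179, 3.136, 0.0]
contact_force: [-0.2, 0.9, -0.6]
width: 85.9
scene
blob [ 349  164   53   43 1066] z [69.6 73.5 76.2] rim n 1059 ctr [530.7 185.7] size [130.3  75.9] ang 84.06 corners [[486.0, 125.0], [562.0, 117.0], [575.0, 247.0], [500.0, 254.0]]
blob [ 302  238   63   57 1684] z [ 4.4 41.2 81.6] rim n 464 ctr [581.3 -76.3] size [131.4  73.4] ang 82.15 corners [[536.0, -136.0], [609.0, -146.0], [627.0, -16.0], [554.0, -6.0]]
top
blob [ 322  187   63   40 1350] z [ 4.4  8.6 82. ] rim n 283 ctr [580.8 -77. ] size [127.5  70. ] ang 81.93 corners [[537.0, -135.0], [607.0, -145.0], [624.0, -19.0], [555.0, -9.0]]
```

View pics/s4z.png

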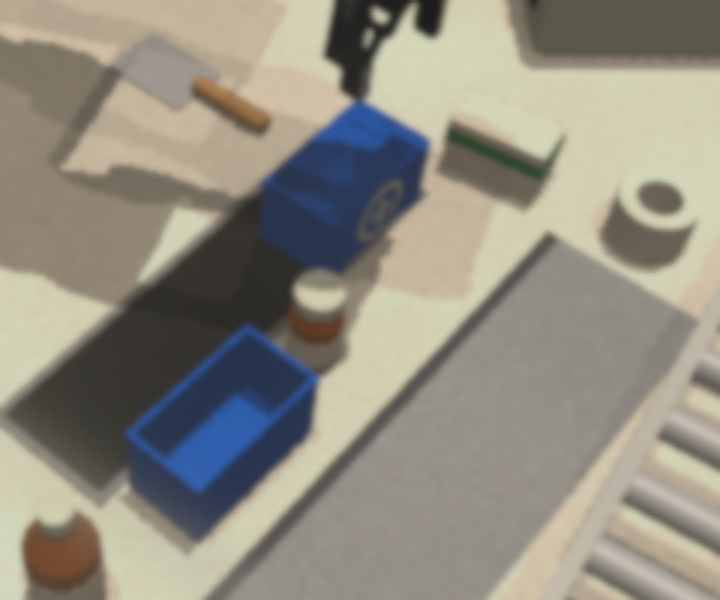

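The stamp, a pale ring with a cross, shows on the left tote's base at about (380,208). The tote lies flat with its top face at z≈73. Next I'll move to the mouth side and push it back.

```bash
python3 - <<'E'
import numpy as np
for p in np.arange(0,1.13,0.07):
    c,s=np.cos(p),np.sin(p); print(round(p,2),round(80-80*c+66*s,1),round(66*c+80*s-66,1))
E
python3 -m creep '[{"offset":[0.03,0,0],"yaw":0,"hand":100},{"offset":[0.06,0,0],"yaw":0,"hand":100},{"offset":[0.086,0,0],"yaw":0,"hand":100},{"offset":[0.086,0,0.03],"yaw":0,"hand":100},{"offset":[0.086,0,0.07],"yaw":0,"hand":100},{"offset":[0.086,0,0.11],"yaw":0,"hand":100},{"offset":[0.086,0,0.134],"yaw":0,"hand":100},{"offset":[0.086,0,0.134],"yaw":0,"hand":100},{"offset":[0.080,0,0.134],"yaw":0,"hand":100},{"offset":[0.076,0,0.134],"yaw":0,"hand":100},{"offset":[0.074,0,0.134],"yaw":0,"hand":100},{"offset":[0.072,0,0.134],"yaw":0,"hand":100},{"offset":[0.072,0,0.134],"yaw":0,"hand":100}]'
```

```text
0.0 0.0 0.0
0.07 4.8 5.4
0.14 10.0 10.5
0.21 15.5 15.2
0.28 21.4 19.5
0.35 27.5 23.4
0.42 33.9 26.9
0.49 40.5 29.9
0.56 47.3 32.4
0.63 54.2 34.5
0.7 61.3 36.0
0.77 68.5 37.1
0.84 75.7 37.6
0.91 83.0 37.7
0.98 90.3 37.2
1.05 97.4 36.2
1.12 104.6 34.8
clock: 7.1
position: [482.4, 192.8, 46.0]
eef_rot: [0.179, 3.136, 0.0]
contact_force: [-2.4, 0.2, 0.8]
width: 85.5
```

```bash
python3 -m creep '[{"offset":[-0.004,0,-0.003],"yaw":0,"hand":100},{"offset":[-0.008,0,-0.007],"yaw":0,"hand":100},{"offset":[-0.013,0,-0.011],"yaw":0,"hand":100},{"offset":[-0.018,0,-0.015],"yaw":0,"hand":100},{"offset":[-0.024,0,-0.019],"yaw":0,"hand":100},{"offset":[-0.030,0,-0.023],"yaw":0,"hand":100}]'; python3 - <<'E'
from meas import *
d=snap('scene','scene5.png'); totes(pts(d),d['color'])
cv2.imwrite('pics/s5z.png',cv2.resize(d['color'][130:330,260:500,::-1],None,fx=3,fy=3))
E
```

```text
clock: 7.7
position: [513.0, 189.3, 68.7]
eef_rot: [0.179, 3.136, 0.0]
contact_force: [-0.3, -0.1, -0.8]
width: 85.4
blob [ 352  164   60   53 1565] z [35.  79.7 95.2] rim n 414 ctr [541.4 182.7] size [128.4  32.9] ang 83.26 corners [[518.0, 121.0], [550.0, 117.0], [565.0, 245.0], [533.0, 248.0]]
blob [ 302  238   63   57 1653] z [ 3.9 41.1 81.4] rim n 465 ctr [582.1 -76.5] size [131.8  71.8] ang 81.75 corners [[537.0, -137.0], [608.0, -147.0], [627.0, -16.0], [556.0, -6.0]]
```

View pics/s5z.png

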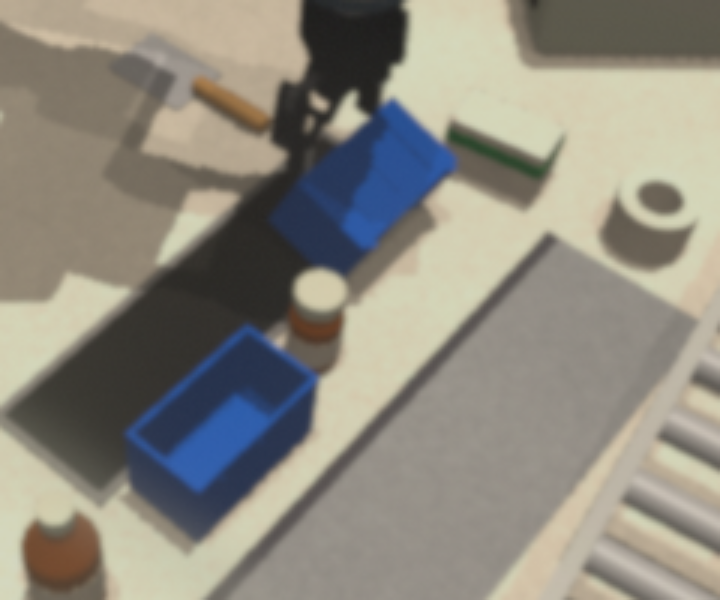

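It's rolling back as intended. I'll continue past balance.

```bash
python3 -m creep '[{"offset":[-0.006,0,-0.004],"yaw":0,"hand":100},{"offset":[-0.012,0,-0.007],"yaw":0,"hand":100},{"offset":[-0.018,0,-0.010],"yaw":0,"hand":100},{"offset":[-0.024,0,-0.012],"yaw":0,"hand":100},{"offset":[-0.031,0,-0.014],"yaw":0,"hand":100},{"offset":[-0.038,0,-0.015],"yaw":0,"hand":100},{"offset":[-0.045,0,-0.016],"yaw":0,"hand":100},{"offset":[-0.052,0,-0.016],"yaw":0,"hand":100},{"offset":[-0.058,0,-0.017],"yaw":0,"hand":100},{"offset":[-0.060,0,-0.030],"yaw":0,"hand":100},{"offset":[-0.060,0,-0.060],"yaw":0,"hand":100},{"offset":[-0.060,0,-0.100],"yaw":0,"hand":100},{"offset":[-0.060,0,-0.100],"yaw":0,"hand":100}]'; python3 - <<'E'
from meas import *
for n in ['scene','top']:
    d=snap(n,n+'6.png'); print(n); totes(pts(d),d['color'])
    if n=='scene': cv2.imwrite('pics/s6z.png',cv2.resize(d['color'][130:330,260:500,::-1],None,fx=3,fy=3))
E
```

```text
clock: 9.05
position: [574.3, 183.1, 173.0]
eef_rot: [0.178, 3.129, 0.003]
contact_force: [0.8, 1.2, -0.8]
width: 85.3
scene
blob [ 374  178   54   56 1131] z [ 6.2 50.9 81.5] rim n 298 ctr [608.4 177.7] size [132.  71.] ang 82.48 corners [[565.0, 117.0], [635.0, 108.0], [652.0, 238.0], [582.0, 248.0]]
blob [ 302  238   63   57 1835] z [ 4.1 45.1 81.3] rim n 473 ctr [582.2 -75.8] size [131.6  71.8] ang 82.11 corners [[538.0, -136.0], [609.0, -146.0], [627.0, -16.0], [556.0, -6.0]]
top
blob [247 181  19  34 175] z [ 4.5 11.1 82.5] rim n 77 ctr [607.1 119.5] size [79.1 33.5] ang 21.15 corners [[564.0, 121.0], [576.0, 90.0], [650.0, 118.0], [638.0, 149.0]]
blob [ 322  187   63   40 1361] z [ 4.6  8.7 81.6] rim n 284 ctr [581.2 -77. ] size [127.6  69.6] ang 81.98 corners [[538.0, -135.0], [607.0, -145.0], [625.0, -19.0], [556.0, -9.0]]
```

View pics/s6z.png

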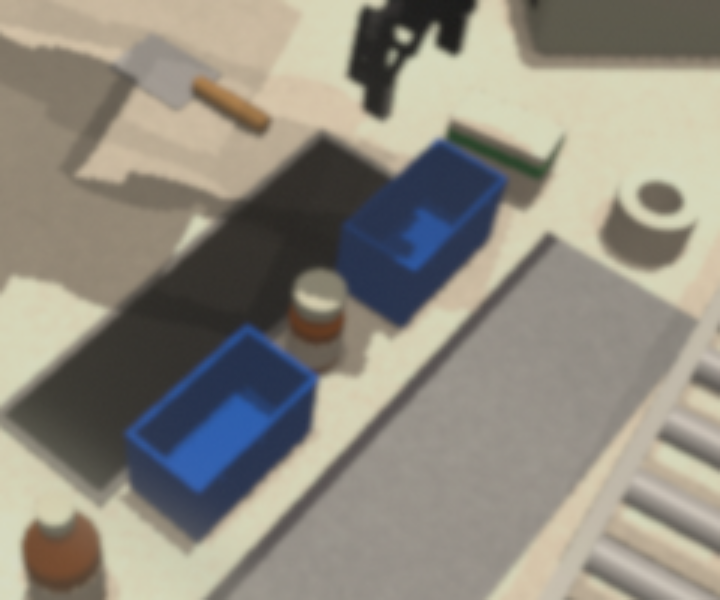

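The left tote is standing flat again at (608,178). Now the right one.

```bash
python3 -m creep '[{"offset":[-0.015,-0.040,0],"yaw":0,"hand":100},{"offset":[-0.030,-0.080,0],"yaw":0,"hand":100},{"offset":[-0.045,-0.12,0],"yaw":0,"hand":100},{"offset":[-0.060,-0.16,0],"yaw":0,"hand":100},{"offset":[-0.075,-0.20,0],"yaw":0,"hand":100},{"offset":[-0.09,-0.24,0],"yaw":0,"hand":100},{"offset":[-0.097,-0.257,0],"yaw":0,"hand":100},{"offset":[-0.097,-0.257,0.01],"yaw":0,"hand":100},{"offset":[-0.097,-0.257,0.04],"yaw":0,"hand":100},{"offset":[-0.097,-0.257,0.08],"yaw":0,"hand":100},{"offset":[-0.097,-0.257,0.11],"yaw":0,"hand":100},{"offset":[-0.097,-0.257,0.122],"yaw":0,"hand":100},{"offset":[-0.097,-0.257,0.122],"yaw":0,"hand":100}]'; python3 - <<'E'
from meas import *
for n in ['scene']:
    d=snap(n,n+'7.png'); print(n); totes(pts(d),d['color'])
    cv2.imwrite('pics/s7z.png',cv2.resize(d['color'][130:330,260:500,::-1],None,fx=3,fy=3))
E
```

```text
clock: 10.45
position: [637.4, -82.6, 44.3]
eef_rot: [-0.177, -3.133, -0.001]
contact_force: [0.4, 0.1, 0.2]
width: 85.4
scene
blob [393 186  35  37 459] z [ 5.7 14.3 82.6] rim n 152 ctr [644.8  93.3] size [ 42.4 297.1] ang 7.54 corners [[604.0, 238.0], [643.0, -57.0], [685.0, -51.0], [646.0, 243.0]]
blob [ 302  244   41   51 1029] z [ 3.7 38.7 81.4] rim n 239 ctr [586.5 -90.2] size [115.1  84.6] ang 81.58 corners [[536.0, -141.0], [620.0, -153.0], [637.0, -39.0], [553.0, -27.0]]
```

View pics/s7z.png

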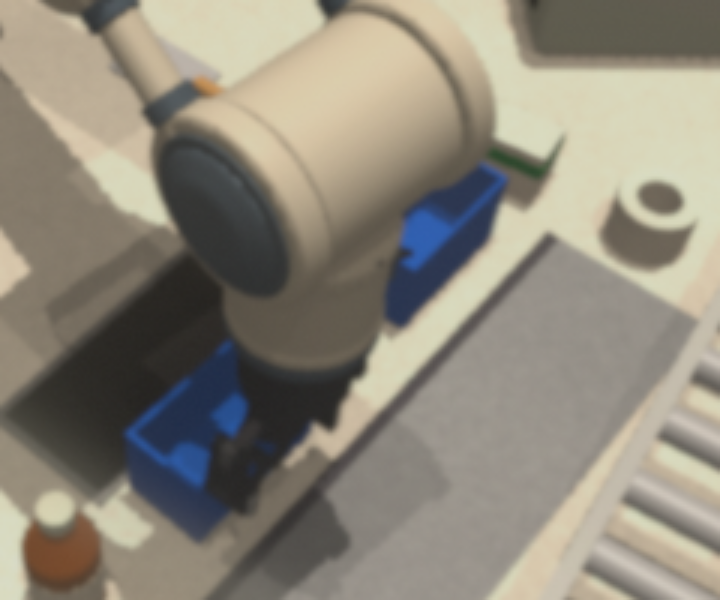

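The fingers stand just beyond the right tote, near (250,480), with nothing in the way.

```bash
python3 -m creep '[{"offset":[0.003,0,-0.006],"yaw":0,"hand":100},{"offset":[0.006,0,-0.006],"yaw":0,"hand":100},{"offset":[0.009,0,-0.006],"yaw":0,"hand":100},{"offset":[0.012,0,-0.006],"yaw":0,"hand":100},{"offset":[0.015,0,-0.006],"yaw":0,"hand":100},{"offset":[0.017,0,-0.006],"yaw":0,"hand":100},{"offset":[0.021,0,-0.008],"yaw":0,"hand":100},{"offset":[0.025,0,-0.011],"yaw":0,"hand":100},{"offset":[0.029,0,-0.015],"yaw":0,"hand":100},{"offset":[0.034,0,-0.019],"yaw":0,"hand":100},{"offset":[0.039,0,-0.023],"yaw":0,"hand":100},{"offset":[0.045,0,-0.026],"yaw":0,"hand":100}]'; python3 - <<'E'
from meas import *
for n in ['scene']:
    d=snap(n,n+'8.png')
    cv2.imwrite('pics/s8z.png',cv2.resize(d['color'][130:330,260:500,::-1],None,fx=3,fy=3))
E
```

```text
clock: 11.7
position: [593.3, -78.6, 72.4]
eef_rot: [-0.179, -3.136, -0.0]
contact_force: [1.2, -0.8, 0.8]
width: 85.4
```

View pics/s8z.png

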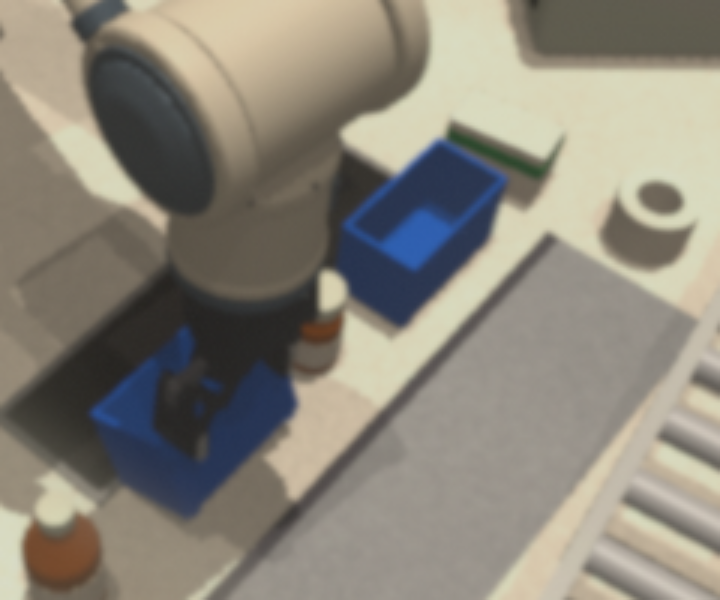

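The right tote is tipping, at about 0.4 rad. Continuing.

```bash
python3 -m creep '[{"offset":[0.006,0,-0.003],"yaw":0,"hand":100},{"offset":[0.012,0,-0.005],"yaw":0,"hand":100},{"offset":[0.018,0,-0.007],"yaw":0,"hand":100},{"offset":[0.024,0,-0.008],"yaw":0,"hand":100},{"offset":[0.030,0,-0.009],"yaw":0,"hand":100},{"offset":[0.036,0,-0.009],"yaw":0,"hand":100},{"offset":[0.042,0,-0.009],"yaw":0,"hand":100},{"offset":[0.048,0,-0.009],"yaw":0,"hand":100},{"offset":[0.054,0,-0.008],"yaw":0,"hand":100},{"offset":[0.060,0,-0.007],"yaw":0,"hand":100},{"offset":[0.064,0,-0.007],"yaw":0,"hand":100},{"offset":[0.064,0,-0.025],"yaw":0,"hand":100},{"offset":[0.064,0,-0.055],"yaw":0,"hand":100},{"offset":[0.064,0,-0.085],"yaw":0,"hand":100},{"offset":[0.064,0,-0.105],"yaw":0,"hand":100},{"offset":[0.064,0,-0.105],"yaw":0,"hand":100}]'; python3 - <<'E'
from meas import *
for n in ['scene']:
    d=snap(n,n+'9.png'); totes(pts(d),d['color'])
    cv2.imwrite('pics/s9z.png',cv2.resize(d['color'][130:330,260:500,::-1],None,fx=3,fy=3))
E
```

```text
clock: 13.35
position: [531.6, -71.7, 179.7]
eef_rot: [0.178, 3.133, -0.001]
contact_force: [-0.5, -0.3, -0.3]
width: 85.5
blob [374 178  54  46 857] z [ 5.2 64.2 82. ] rim n 330 ctr [607.6 177.9] size [133.2  71.5] ang 82.86 corners [[564.0, 116.0], [635.0, 107.0], [651.0, 240.0], [580.0, 248.0]]
blob [ 275  222   63   53 1789] z [40.8 73.  75.9] rim n 1640 ctr [502.8 -68. ] size [131.6  81.4] ang 82.96 corners [[454.0, -128.0], [535.0, -138.0], [551.0, -8.0], [470.0, 2.0]]
```

View pics/s9z.png

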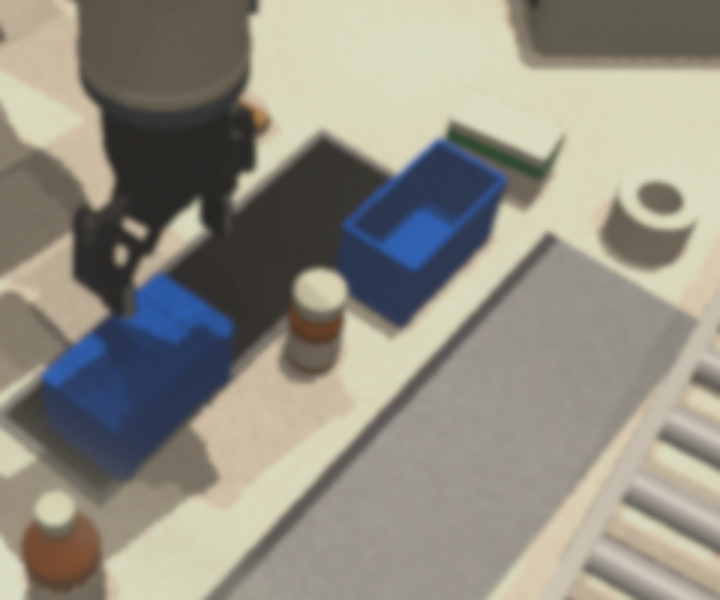

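The right tote's base is plain blue and it lies flat, so the left tote is the stamped one. Pushing the right one back up.

```bash
python3 -m creep '[{"offset":[0.03,0,0],"yaw":0,"hand":100},{"offset":[0.065,0,0],"yaw":0,"hand":100},{"offset":[0.096,0,0],"yaw":0,"hand":100},{"offset":[0.096,0,0.01],"yaw":0,"hand":100},{"offset":[0.096,0,0.04],"yaw":0,"hand":100},{"offset":[0.096,0,0.08],"yaw":0,"hand":100},{"offset":[0.096,0,0.12],"yaw":0,"hand":100},{"offset":[0.096,0,0.134],"yaw":0,"hand":100},{"offset":[0.096,0,0.134],"yaw":0,"hand":100},{"offset":[0.090,0,0.134],"yaw":0,"hand":100},{"offset":[0.086,0,0.134],"yaw":0,"hand":100},{"offset":[0.083,0,0.134],"yaw":0,"hand":100},{"offset":[0.081,0,0.134],"yaw":0,"hand":100},{"offset":[0.079,0,0.134],"yaw":0,"hand":100},{"offset":[0.079,0,0.134],"yaw":0,"hand":100}]'
```

```text
clock: 14.9
position: [452.1, -62.5, 43.5]
eef_rot: [0.179, 3.136, -0.0]
contact_force: [-0.1, -0.7, 0.0]
width: 85.4
```

```bash
python3 -m creep '[{"offset":[-0.003,0,0],"yaw":0,"hand":100},{"offset":[-0.007,0,-0.003],"yaw":0,"hand":100},{"offset":[-0.011,0,-0.007],"yaw":0,"hand":100},{"offset":[-0.016,0,-0.011],"yaw":0,"hand":100},{"offset":[-0.021,0,-0.015],"yaw":0,"hand":100},{"offset":[-0.027,0,-0.019],"yaw":0,"hand":100},{"offset":[-0.033,0,-0.023],"yaw":0,"hand":100}]'; python3 - <<'E'
from meas import *
for n in ['scene']:
    d=snap(n,n+'10.png'); totes(pts(d),d['color'])
    cv2.imwrite('pics/s10z.png',cv2.resize(d['color'][130:330,260:500,::-1],None,fx=3,fy=3))
E
```

```text
clock: 15.6
position: [485.7, -66.4, 66.7]
eef_rot: [0.179, 3.136, -0.0]
contact_force: [-0.5, 0.3, -0.5]
width: 85.3
blob [374 178  54  44 772] z [ 5.5 70.5 82.2] rim n 327 ctr [607.3 176.9] size [133.9  71.7] ang 83.07 corners [[564.0, 115.0], [635.0, 106.0], [651.0, 239.0], [580.0, 248.0]]
blob [ 285  222   62   62 1923] z [66.4 81.8 95.4] rim n 571 ctr [513.1 -69.3] size [130.6  34.4] ang 84.93 corners [[490.0, -133.0], [524.0, -136.0], [536.0, -6.0], [502.0, -3.0]]
```

View pics/s10z.png

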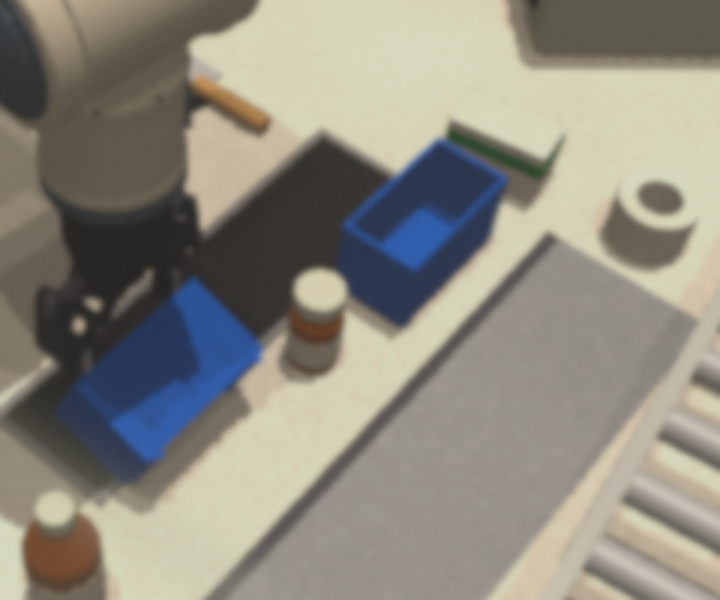

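The right tote is rolling back up cleanly, clear of the jar.

```bash
python3 -m creep '[{"offset":[-0.006,0,-0.004],"yaw":0,"hand":100},{"offset":[-0.012,0,-0.007],"yaw":0,"hand":100},{"offset":[-0.018,0,-0.010],"yaw":0,"hand":100},{"offset":[-0.024,0,-0.012],"yaw":0,"hand":100},{"offset":[-0.031,0,-0.014],"yaw":0,"hand":100},{"offset":[-0.038,0,-0.015],"yaw":0,"hand":100},{"offset":[-0.045,0,-0.016],"yaw":0,"hand":100},{"offset":[-0.052,0,-0.016],"yaw":0,"hand":100},{"offset":[-0.058,0,-0.017],"yaw":0,"hand":100},{"offset":[-0.060,0,-0.030],"yaw":0,"hand":100},{"offset":[-0.060,0,-0.060],"yaw":0,"hand":100},{"offset":[-0.060,0,-0.100],"yaw":0,"hand":100},{"offset":[-0.060,0,-0.100],"yaw":0,"hand":100}]'; python3 - <<'E'
from meas import *
for n in ['scene','top']:
    d=snap(n,n+'11.png'); print(n);totes(pts(d),d['color'])
    if n=='scene': cv2.imwrite('pics/s11z.png',cv2.resize(d['color'][130:330,260:500,::-1],None,fx=3,fy=3))
E
```

```text
clock: 16.95
position: [546.9, -73.5, 170.7]
eef_rot: [0.178, 3.13, -0.002]
contact_force: [0.9, 0.3, -1.0]
width: 85.4
scene
blob [ 374  178   54   53 1080] z [ 5.5 54.  81.8] rim n 339 ctr [607.2 177.9] size [132.2  72.1] ang 82.78 corners [[563.0, 117.0], [635.0, 108.0], [651.0, 239.0], [580.0, 248.0]]
blob [ 302  238   62   57 1948] z [ 5.7 45.9 81.1] rim n 453 ctr [580.1 -76. ] size [132.1  71.9] ang 82.94 corners [[536.0, -137.0], [608.0, -146.0], [624.0, -15.0], [553.0, -6.0]]
top
blob [ 202  177   64   38 1205] z [ 4.4  8.9 82. ] rim n 300 ctr [606.3 176.6] size [129.5  70.1] ang 83.4 corners [[564.0, 116.0], [634.0, 108.0], [649.0, 237.0], [579.0, 245.0]]
```

View pics/s11z.png

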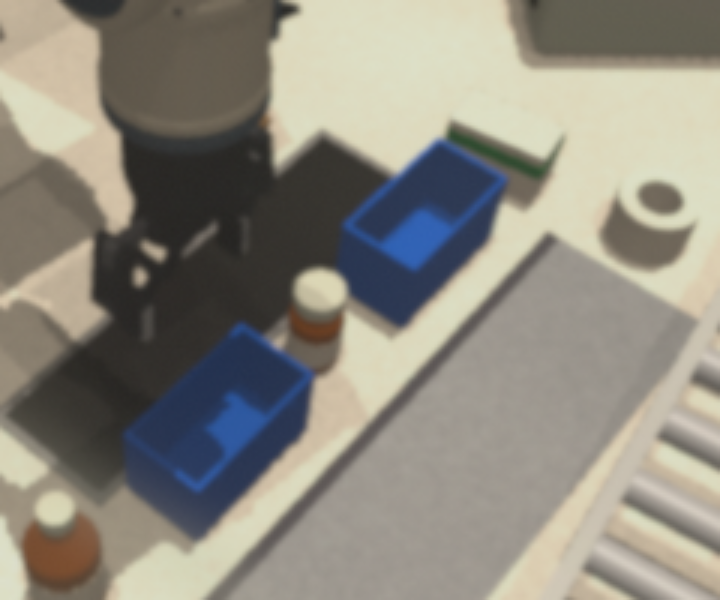

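Both totes stand. The right one is back within 2 mm of its start. Now I'll move behind the left (stamped) tote, on the robot side.

```bash
python3 -m creep '[{"offset":[0.005,0.04,0],"yaw":0,"hand":100},{"offset":[0.010,0.08,0],"yaw":0,"hand":100},{"offset":[0.015,0.12,0],"yaw":0,"hand":100},{"offset":[0.02,0.16,0],"yaw":0,"hand":100},{"offset":[0.025,0.20,0],"yaw":0,"hand":100},{"offset":[0.029,0.24,0],"yaw":0,"hand":100},{"offset":[0.029,0.256,0],"yaw":0,"hand":100},{"offset":[0.029,0.256,0],"yaw":0,"hand":100},{"offset":[0.029,0.256,0],"yaw":0,"hand":100}]'; python3 - <<'E'
from meas import *
d=snap('top','top12.png'); W=pts(d); totes(W,d['color'])
hsv=cv2.cvtColor(d['color'],cv2.COLOR_RGB2HSV)
m=(cv2.inRange(hsv,(108,120,40),(125,255,255))>0)&(W[...,2]>76)&(W[...,1]<0)&(W[...,0]>450)&(W[...,0]<700)
P=W[m]; A=np.c_[P[:,:2]-P[:,:2].mean(0),np.ones(len(P))]; print('right rim plane',np.linalg.lstsq(A,P[:,2],rcond=None)[0])
E
```

```text
clock: 17.95
position: [544.3, 184.0, 165.5]
eef_rot: [-0.178, -3.135, 0.001]
contact_force: [1.1, -1.4, 0.1]
width: 85.3
blob [226 180  40  35 532] z [ 4.8  8.8 81.4] rim n 115 ctr [603.5 150.9] size [77.5 69.1] ang 83.98 corners [[565.0, 116.0], [634.0, 109.0], [642.0, 186.0], [573.0, 193.0]]
blob [ 322  189   63   38 1361] z [ 4.6  8.7 81.7] rim n 292 ctr [579.2 -77.5] size [127.5  71. ] ang 83.51 corners [[537.0, -137.0], [607.0, -145.0], [622.0, -18.0], [551.0, -10.0]]
right rim plane [ 5.69013215e-03 -1.83638575e-03  7.99918699e+01]
```

View pics/top12.png

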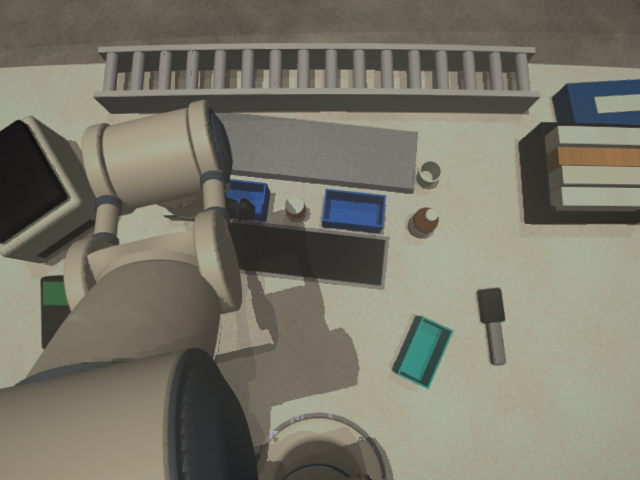

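```bash
python3 -m creep '[{"offset":[0,0,0.03],"yaw":0,"hand":100},{"offset":[0,0,0.07],"yaw":0,"hand":100},{"offset":[0,0,0.11],"yaw":0,"hand":100},{"offset":[0,0,0.138],"yaw":0,"hand":100},{"offset":[0,0,0.142],"yaw":0,"hand":100},{"offset":[-0.006,0,0.142],"yaw":0,"hand":100},{"offset":[-0.011,0,0.142],"yaw":0,"hand":100},{"offset":[-0.015,0,0.142],"yaw":0,"hand":100},{"offset":[-0.019,0,0.142],"yaw":0,"hand":100},{"offset":[-0.024,0,0.142],"yaw":0,"hand":100},{"offset":[-0.030,0,0.142],"yaw":0,"hand":100},{"offset":[-0.037,0,0.142],"yaw":0,"hand":100},{"offset":[-0.044,0,0.142],"yaw":0,"hand":100},{"offset":[-0.051,0,0.142],"yaw":0,"hand":100},{"offset":[-0.058,0,0.142],"yaw":0,"hand":100},{"offset":[-0.065,0,0.142],"yaw":0,"hand":100},{"offset":[-0.071,0,0.142],"yaw":0,"hand":100},{"offset":[-0.076,0,0.142],"yaw":0,"hand":100},{"offset":[-0.079,0,0.142],"yaw":0,"hand":100},{"offset":[-0.080,0,0.142],"yaw":0,"hand":100}]'; python3 - <<'E'
from meas import *
for n in ['scene']:
    d=snap(n,n+'13.png'); totes(pts(d),d['color'])
    cv2.imwrite('pics/s13z.png',cv2.resize(d['color'][130:330,260:500,::-1],None,fx=3,fy=3))
E
```

```text
clock: 20.0
position: [624.3, 175.6, 25.2]
eef_rot: [-0.178, -3.137, -0.0]
contact_force: [-7.2, 0.5, 5.1]
width: 85.6
blob [ 394  189   56   62 1801] z [ 6.8 46.4 81.4] rim n 318 ctr [671.3 170.5] size [131.  71.] ang 84.35 corners [[630.0, 109.0], [700.0, 102.0], [713.0, 232.0], [642.0, 239.0]]
blob [ 301  237   63   58 1921] z [ 4.2 44.3 81.3] rim n 475 ctr [579.5 -76.7] size [131.5  71.4] ang 83.32 corners [[536.0, -138.0], [607.0, -146.0], [623.0, -16.0], [552.0, -7.0]]
```

View pics/s13z.png

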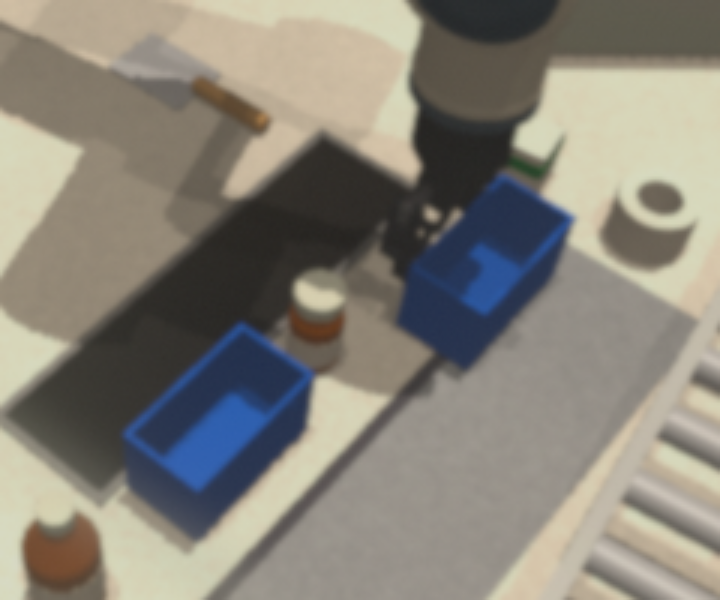

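The tote is sliding straight and upright, with its centre about 10 mm short of the line. It needs about 67 mm more.

```bash
python3 -m creep '[{"offset":[-0.004,0,0],"yaw":0,"hand":100},{"offset":[-0.010,0,0],"yaw":0,"hand":100},{"offset":[-0.017,0,0],"yaw":0,"hand":100},{"offset":[-0.024,0,0],"yaw":0,"hand":100},{"offset":[-0.031,0,0],"yaw":0,"hand":100},{"offset":[-0.038,0,0],"yaw":0,"hand":100},{"offset":[-0.045,0,0],"yaw":0,"hand":100},{"offset":[-0.052,0,0],"yaw":0,"hand":100},{"offset":[-0.058,0,0],"yaw":0,"hand":100},{"offset":[-0.063,0,0],"yaw":0,"hand":100},{"offset":[-0.066,0,0],"yaw":0,"hand":100},{"offset":[-0.067,0,0],"yaw":0,"hand":100},{"offset":[-0.067,0,0],"yaw":0,"hand":100},{"offset":[-0.060,0,0],"yaw":0,"hand":100},{"offset":[-0.035,0,0],"yaw":0,"hand":100},{"offset":[-0.030,0,-0.02],"yaw":0,"hand":100},{"offset":[-0.030,0,-0.06],"yaw":0,"hand":100},{"offset":[-0.030,0,-0.10],"yaw":0,"hand":100},{"offset":[-0.030,0,-0.14],"yaw":0,"hand":100},{"offset":[-0.030,0,-0.16],"yaw":0,"hand":100}]'; python3 - <<'E'
from meas import *
for n in ['scene','top']:
    d=snap(n,n+'14.png'); W=pts(d); print(n);totes(W,d['color'])
    hsv=cv2.cvtColor(d['color'],cv2.COLOR_RGB2HSV)
    m0=(cv2.inRange(hsv,(108,120,40),(125,255,255))>0)&(W[...,2]>76)&(W[...,0]>450)&(W[...,0]<820)
    for m in (m0&(W[...,1]<0),m0&(W[...,1]>0)):
        P=W[m]
        if len(P)>50:
            A=np.c_[P[:,:2]-P[:,:2].mean(0),np.ones(len(P))]; print('rim plane',np.linalg.lstsq(A,P[:,2],rcond=None)[0].round(3))
E
```

```text
clock: 22.05
position: [654.9, 172.4, 188.5]
eef_rot: [0.178, 3.132, 0.002]
contact_force: [0.0, -0.5, 0.5]
width: 85.7
scene
blob [421 204  54  48 894] z [ 4.6 17.1 81.9] rim n 322 ctr [736.4 162.6] size [131.9  70.4] ang 83.58 corners [[694.0, 101.0], [764.0, 93.0], [779.0, 224.0], [709.0, 232.0]]
blob [ 301  238   63   57 1912] z [ 4.2 44.5 81.2] rim n 469 ctr [579.2 -76.3] size [131.8  72.4] ang 84.19 corners [[537.0, -138.0], [609.0, -145.0], [622.0, -14.0], [550.0, -7.0]]
rim plane [-3.000e-03  1.000e-03  7.939e+01]
rim plane [ 3.0000e-03 -1.0000e-03  7.9728e+01]
top
blob [238 122  36  34 302] z [ 5.  74.6 82.7] rim n 150 ctr [682.   96.7] size [228.7  66.1] ang 23.93 corners [[564.0, 81.0], [591.0, 20.0], [800.0, 113.0], [773.0, 173.0]]
blob [ 322  189   63   38 1399] z [ 4.5  8.8 81.5] rim n 303 ctr [578.9 -77.3] size [127.7  70.4] ang 83.32 corners [[536.0, -137.0], [606.0, -145.0], [621.0, -18.0], [551.0, -10.0]]
rim plane [-2.0000e-03 -1.0000e-03  7.9796e+01]
rim plane [-0.789  0.283 84.412]
```

View pics/scene14.png

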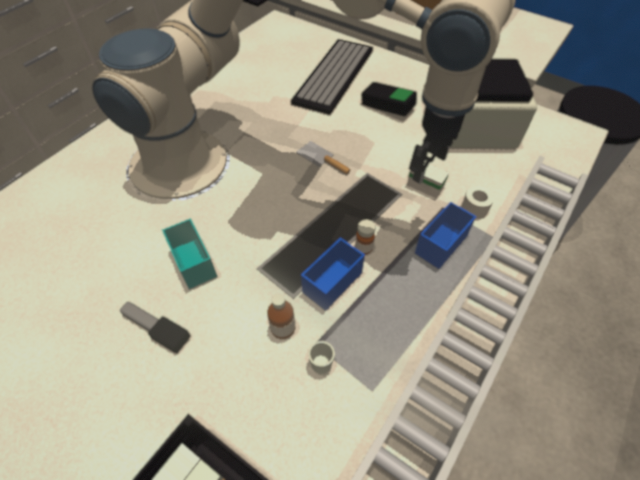

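View pics/top14.png

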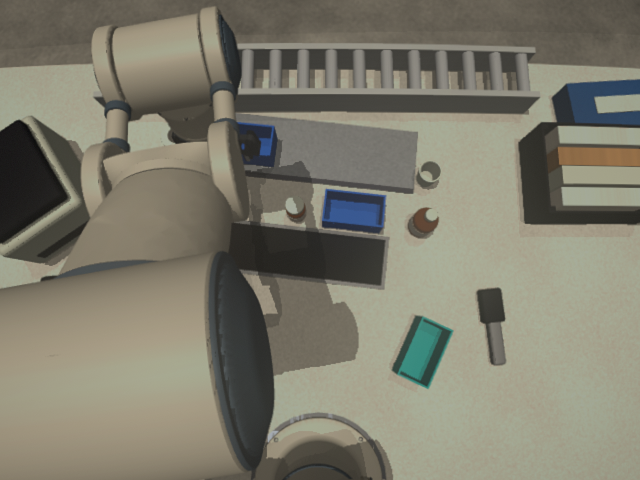

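The stamped tote's centre is about 56 mm past the line and it is flat. The other stands in its place, the bystanders look unmoved, and the gripper is clear. Handing in.

```bash
python3 -c "
from workcell import order,ctrl
s=ctrl.observe();print(s['clock'],s['contact_force'],abs(s['joint_velocities']).max());print(order.sign_off())"
```

```text
22.15 [ 0.36241731 -0.0754158  -0.65603099] 0.05478275828796417
the job is handed in; nothing more can be done
None
```

I tipped the left tote onto the board, and the scene camera showed the round stamp on its base. I pushed it back up and did the same with the right tote, whose base is plain blue. Then I pushed the left tote, standing, past the dispatch line and handed the job in at 22 s of the 69 s allowed.

- **Stamped tote:** it stands flat, with its centre at about (736, 163) mm, roughly 56 mm past the middle of the line (allowed 38–120 mm). Its rim slopes less than 0.01 rad.
- **Other tote:** it stands flat about 2–3 mm from where it started, roughly 39 mm beyond the board's edge (allowed 20–85 mm).
- **Gripper and forces:** the gripper was clear of everything at about 190 mm height. The highest wrist force in the readings at the end of each move was about 9 N.
- **Bystanders:** they look undisturbed in the last pictures. This was judged by eye only, because the arm hid the label roll and carton in the top view; the scene view showed both in place, the carton partly hidden by the gripper.
- **Disagreements:** the last top-view fit of the stamped tote was spoiled by the arm covering it, so its final position rests on the scene camera alone. I did not re-measure the line after the push; its position comes from the first top and scene pictures, which agreed to within a few mm.

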